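Fish the tea infuser out of its deep well with the hook and set it in the mug

TASK

Turn the clear lid of the round stoneware tea caddy until its opening is over the well that holds the infuser with the wire loop, then take the hook from its stand, catch the loop down in the well and draw the infuser out with the hook - no fingers on the infuser. Lower it, still on the hook, into the mug until it stands upright on the bottom, unhook it, and hang the hook back in the fork of its stand. Leave the two tins in their wells and do not shift or tip the mug or the other things around.

Things in the scene. Friction and masses are not known exactly. Their poses are not given: they have to be found in the camera images.
- caddy: Tea caddy: round pale stoneware block, 124 mm diameter, 100 mm tall, fixed. Origin: centre of its underside, z up. Three wells, 44 mm bore, floor 15 mm above the worktop, have axes at its own (x,y) = (0,34), (34,0), (0,-34) mm; at (-34,0) it is solid. infuser, knob_tin and flat_tin stand in them, in any order. Over it a clear captive lid, 120 mm diameter, 102 to 108 mm above the worktop.
- lid (a joint): Angle of the clear lid about the caddy's upright axis, rad, counter-clockwise from above positive, stops at +-3.4. 0: opening over the solid part (closed); -pi/2: over the well at the caddy's own +y; pi or -pi: the one at +x; +pi/2: the one at -y. Starts within 0.5 of closed. Stiff (0.05 N m friction), stays where it is left, no detents.
- lid_opening (a point): Centre of the round opening in the lid, 44 mm diameter, at the lid's top (108 mm above the worktop), 34 mm from the caddy's axis. Moves with the lid.
- lid_knob (a point): Upright steel knob on the lid, 16 mm diameter, from 108 to 126 mm above the worktop, 46 mm from the caddy's axis, straight across the axis from the opening; this point is on its axis, 10 mm above the lid's top. To turn the lid, take this knob from above and carry it round the caddy's axis.
- infuser: Loose steel infuser, about 50 g: upright perforated cylinder, 32 mm diameter (33.6 at its cap), 34 mm tall; origin at the centre of its underside. On its flat top a rigid loop of 3.5 mm round wire in its own x-z plane, 25 mm wide between wire centres, legs straight to 47 mm, arched to 59 mm (wire centre). Starts upright on its well's floor, up to 3 mm off the well's axis, loop turned any way.
- infuser_loop (a point): Underside of the top of the infuser's wire loop, 57.25 mm above its underside, on its axis (at the start about 36 mm below the lid's top). Clear height from the cap up to here 23 mm; clear width 21.5 mm at the legs, narrowing in the arch.
- knob_tin: Loose steel tea tin, 36 mm diameter, 73 mm tall with a small dark ball knob on its lid, no loop; stands in a well. Origin: centre of its underside.
- flat_tin: Loose plain aluminium tin with a flat top, 36 mm diameter, 78 mm tall, no loop; stands in a well. Origin: centre of its underside.
- hook: Loose upright hook tool, 90 g. Origin: centre of the underside of its collar (26 mm diameter, 5 mm thick). Above: wooden handle with flat sides, 24 mm along its x, 18 mm along its y, 5 to 57 mm up (button to 59); grip across y, 30 mm up. Below: shank 4 mm thick on its z axis, then a J of 4 mm wire to its own +x: tip centre 10.5 mm off the shank's axis, tip end at z = -57.5, lowest point -72 mm.
- hook_bend (a point): Where a hooked loop rests: inside the bottom of the J, midway between shank and tip, at (5, 0, -68) mm in the hook's own frame. The gap between shank and tip is 6 mm wide.
- hook_stand: Steel stand of the hook, fixed. Origin: centre of the underside of its base (84 mm diameter). A 10 mm post at its own x = 34 mm bears a level fork, top 105 mm up; its slot, 10 mm wide, runs along its own x from 12 mm to the open end at -20 mm, where lips (x = -20 to -17 mm) rise 3 mm from both tines. Raise the hook over the lips (6 mm up), then draw it out to the stand's -x; back the same way.
- stand_seat (a point): Where the origin of the hanging hook belongs: on the stand's axis, on top of the fork, 105 mm above the worktop. The hook starts there, its x within 0.15 rad of the stand's x.
- mug: White china mug, 284 g, loose, 90 mm outside diameter, 87 mm tall, upright. Origin on its underside, 13.5 mm off the cup's axis toward the handle: the cup's axis is at its own (0, 13.5) mm, the handle points to its own -y and ends 59 mm from the origin.
- mug_floor (a point): Centre of the inside floor of the mug, 7 mm above the worktop; the cup is about 72 mm wide inside.
- jar_spread: Bystander: glass jar of spread with grey lid, 77 mm diameter, 98 mm tall; origin at the centre of its underside.
- juice_carton: Bystander: tall drink carton, 67x69 mm, 205 mm tall; origin at the centre of its underside.
- jar_dark: Bystander: dark jam jar, 68 mm diameter, 112 mm tall; origin at the centre of its underside.
- saucer: Bystander: small white saucer, 84 mm diameter, 15 mm tall; origin at the centre of its underside.

How it is judged:
By the outcome, as a careful person would: the job done as asked, in the order asked, and still so for the second after the job is handed in, with the robot touching nothing.
It also fails if it takes over 72 s, if anything falls off the work surface, if the arm or the gripper's body presses on something with over 40 N, if the wrist force passes 120 N, or if a joint passes its speed limit or range.

ROBOT

A 6-joint arm with a two-finger parallel gripper is mounted at the origin on a cart in front of the work surface, level with it; the furniture and walls round the work are solid. World frame = base frame: x ahead of the robot, y to its left, z up, the work surface at z = 0. Lengths are in m, angles in rad, forces in N, time in s.
With the tool pointing down it reaches from about 0.3 to 0.775 m from the base axis. Payload 14.6 kg.
Tool frame: the origin (TCP) lies between the finger pads; the fingertips stand ctrl.tip_extent ahead of it and the grasp point (between the pads) lies 3 mm ahead of it (ctrl.tip_extent is the distance from the TCP to the fingertips, in m); z points along the fingers, y is the line along which they close (so a half turn about z gives the same grasp; the last joint's range is limited). The gripper opens to 94 mm and grips with 3 to 60 N. Pads are 16 mm wide; open, the fingers measure 119 mm over their backs; the gripper's body (75 mm by 177 mm) begins 78 mm behind the grasp point.
Start: joints at [1.276, 0.3, 1.521, -0, 1.321, -0.067], TCP at [0.124, 0.536, 0.194] pointing down, gripper open.
Joint ranges: [-3.03, 3.03], [-0.79, 2.21], [0.23, 2.52], [-1.04, 4.18], [0, 3.07], [-2.55, 2.55]. Speed limits (rad/s): [2.22, 2.22, 2.57, 3.14, 3.14, 3.14].

INTERFACE

Orientations are given as [roll, pitch, yaw] about the fixed x, y, z axes, in that order (R = Rz(yaw) Ry(pitch) Rx(roll)).
In Python, from station import ctrl, viewer gives the robot as it stands (ctrl), with the cameras (viewer).
- The arm moves only by the shell command python3 shift.py FILE [OPENING] [FORCE], which reads ROWS from the file FILE. ROWS is a JSON list that holds a single list of rows (three levels of brackets), with 1 to 10 rows, each of 6 numbers: dx, dy, dz in shares of the most that a row can go, 1 being 50 mm, then a rotation vector rx, ry, rz in normalised numbers (1 is pi rad); each row shifts and turns the commanded pose from where the row before left it, along the tool's axes as they then stand; what a row does not reach is not made up. A row lasts 1/10 s, in which the tool goes at most 0.05 m and 0.15 rad, less where a joint would pass 70% of its speed; a pose out of reach is approached as far as the arm can. OPENING is the finger opening in m, set as the command begins (- or left out keeps the last). The fingers move at their own pace and stop on an object; FORCE is the grip in N (left out, the last holds). Time passes only in rows, so rows that do not move let the fingers close. It prints the time, the measured TCP pose, the force, the opening and the grip force at its end. A shift or turn number past 1, either way, is cut back to 1. Input that does not fit is refused with a message, and nothing moves.
- ctrl.get_obs(): the state, without advancing time (a new reading comes with each control period).
- viewer.camera(name): name is "side" or "top"; returns a dict with "pixels" (420x560x3 uint8, blue, green, red), "fx", "fy", "cx", "cy" (pixels), "extrinsics" (4x4, takes a point from camera to world coordinates). Camera axes: x right, y up, looking along -z (the intrinsics and any distortion apply to the point x, -y, -z); pixel columns grow to the right and rows downward; lengths in m; the calibration is good to about 2 mm. A picture is of the moment at which its call begins. There is no depth.
- ctrl.hand_in(): hands the job in; it is judged then, once.
The state is a dict: "time_s": time; "qpos": joint angles; "joint_vel": joint speeds; "tau": joint torques, N m; "ee_pos": TCP position; "eef_rot": TCP orientation; "force": force on the tool from outside, world axes, zero at the start; "moment": the same for the moment, N m; "grip_width": finger opening in m; "grip_force": force on a finger pad.
Only numpy, scipy, OpenCV 4.12 (cv2) and the standard library are available. Lean on these libraries where they do the work, as an engineer would, in place of code of your own. Each camera call takes 0.05 s, during which the arm holds its last target. There are 200 camera calls.

## Working session

There is one attempt and no reset: what is moved stays moved. The work goes in short steps, Python scripts to look and compute and a shell command to move; the robot and the scene stay as the last step left them, time stands still between calls to the robot, and variables do not carry over. Pictures are saved under pics/ and viewed, at most 10 in all, crops included, and the job is handed in when it is done.

```bash
ls; mkdir -p pics; python3 - <<'E'
from station import ctrl, viewer
import cv2,numpy as np
for n in("top","side"):
    c=viewer.camera(n); cv2.imwrite(f"pics/{n}0.png",c["pixels"]); print(n,c["fx"],c["fy"],c["cx"],c["cy"],[k for k in c]); print(np.round(c["extrinsics"],4).tolist())
o=ctrl.get_obs(); print(o, ctrl.tip_extent)
E
```

```text
pics
shift.py
station.py
top 519.6475868510055 519.6475868510055 290.6538185181477 208.4853964987725 ['pixels', 'fx', 'fy', 'cx', 'cy', 'extrinsics']
[[-0.0048, 0.9923, -0.1236, 0.2969], [-0.9979, -0.0128, -0.0637, -0.0472], [-0.0648, 0.123, 0.9903, 1.5392], [0.0, 0.0, 0.0, 1.0]]
side 500.3511365691183 500.3511365691183 276.63848141613306 210.5620192835546 ['pixels', 'fx', 'fy', 'cx', 'cy', 'extrinsics']
[[0.8431, 0.178, -0.5075, -0.1522], [-0.5372, 0.3225, -0.7794, -0.9171], [0.025, 0.9297, 0.3675, 0.5698], [0.0, 0.0, 0.0, 1.0]]
{'time_s': 0.1, 'qpos': array([ 1.27644115e+00,  3.00405293e-01,  1.52150297e+00, -1.51349708e-05,
        1.32067606e+00, -6.65901935e-02]), 'joint_vel': array([ 0.00011708, -0.00124075,  0.00038151, -0.00184852,  0.00030267,
       -0.0018068 ]), 'tau': array([ 1.18438802e-03, -5.32654703e+01, -3.53285944e+01,  7.09829642e-02,
        2.34662258e-02, -7.00404053e-05]), 'ee_pos': array([0.12412394, 0.53557028, 0.19355547]), 'eef_rot': array([-3.14060220e+00, -5.13589814e-05,  2.91383140e+00]), 'force': array([ 0.71827282, -0.82628314, -0.37046508]), 'moment': array([-0.01454423, -0.01076886, -0.04038945]), 'grip_force': 0.0, 'grip_width': 0.09390435306938495} 0.022
```

View pics/top0.png

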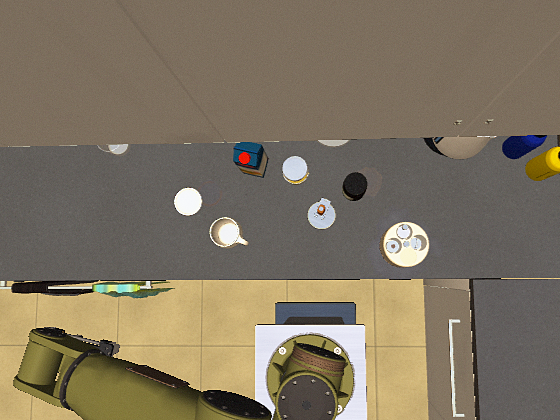

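View pics/side0.png

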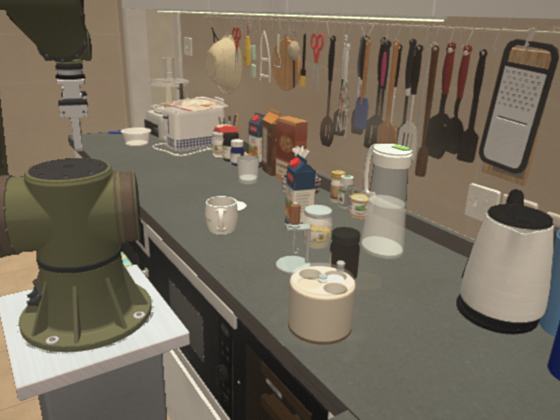

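The top view shows the mug at (226,233) with its handle toward (247,243), the hook and stand at (321,212), and the caddy at (405,245). In the side view the caddy is at (321,300), the stand at (293,262) and the mug at (221,215). I'll enlarge these next.

```bash
cat > h.py <<'E'
import numpy as np,cv2
from station import ctrl, viewer
def proj(c,P):
    E=c["extrinsics"];p=(np.atleast_2d(P)-E[:3,3])@E[:3,:3]
    return np.c_[c["cx"]+c["fx"]*p[:,0]/-p[:,2], c["cy"]+c["fy"]*-p[:,1]/-p[:,2]]
def ray(c,u,v,z):
    E=c["extrinsics"];d=E[:3,:3]@[(u-c["cx"])/c["fx"],-(v-c["cy"])/c["fy"],-1]
    return E[:3,3]+d*(z-E[2,3])/d[2]
def crop(img,x,y,w,h,s):return cv2.resize(img[y:y+h,x:x+w],(w*s,h*s),interpolation=cv2.INTER_CUBIC)
E
python3 - <<'E'
from h import *
t=viewer.camera("top")["pixels"];s=viewer.camera("side")["pixels"]
a=np.hstack([crop(t,375,215,60,60,6),crop(t,295,190,55,60,6)])
b=np.hstack([crop(s,285,262,72,50,5),crop(s,265,215,66,50,5)])
m=np.zeros((a.shape[0]+b.shape[0],max(a.shape[1],b.shape[1]),3),np.uint8)
m[:a.shape[0],:a.shape[1]]=a;m[a.shape[0]:,:b.shape[1]]=b
print(m.shape,a.shape);cv2.imwrite("pics/z1.png",m[:600])
E
```

```text
(610, 690, 3) (360, 690, 3)
```

View pics/z1.png

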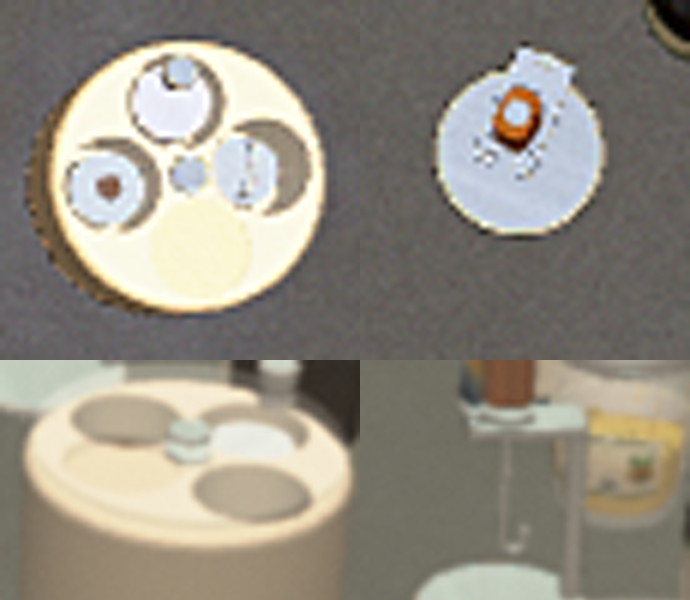

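The enlargement shows the following:
- **Lid knob:** at top px ~(405,227), on the far side of the caddy.
- **Lid opening:** ~(408,256), over the solid part.
- **Infuser:** well on the image right, ~(415.5,244), with its loop edge-on and roughly vertical in the image.
- **Tins:** flat tin in the upper well, knob tin in the left well.
- **Stand:** post toward the upper right (325,200). The J points toward the post.

Next I'll measure these properly.

```bash
python3 - <<'E'
from h import *
c=viewer.camera("top");im=c["pixels"];hsv=cv2.cvtColor(im,cv2.COLOR_BGR2HSV)
def blobs(m,box,name,z,k=0):
    x0,y0,x1,y1=box;mm=np.zeros_like(m);mm[y0:y1,x0:x1]=m[y0:y1,x0:x1]
    cs=max(cv2.findContours(mm,cv2.RETR_EXTERNAL,cv2.CHAIN_APPROX_NONE)[0],key=cv2.contourArea)
    e=cv2.fitEllipse(cv2.convexHull(cs)) ; (u,v),ax,_=e; P=ray(c,u,v,z); s=c["fx"]/(c["extrinsics"][2,3]-z)
    print(name,np.round([u,v],2),"diam mm",np.round(np.array(ax)/s*1000+0*1000/s,1),"P",np.round(P,4)); return P
br=cv2.inRange(hsv,(0,0,150),(180,255,255))
cre=cv2.inRange(hsv,(0,0,165),(180,255,255))
blobs(cre,(375,212,440,275),"caddy",.1)
blobs(cre,(300,190,345,235),"stand",.006)
blobs(cv2.inRange(hsv,(0,120,60),(18,255,255)),(308,198,335,222),"handle",.162)
blobs(cre,(200,210,242,258),"mug",.087)
blobs(cre,(170,185,206,220),"saucer",.015); blobs(cre,(278,150,312,190),"jar",.098)
for n,u,v,z in(("knob top",405,226.7,.126),("hub",406.3,244.2,.11),("opening",408.3,255.8,.105),("post/fork",325.5,200,.105)):print(n,np.round(ray(c,u,v,z),4))
a=np.hstack([crop(im,396,222,40,40,10),crop(im,308,190,40,40,10)])
s=viewer.camera("side");b=np.hstack([crop(s["pixels"],288,262,80,40,5),crop(im,203,213,50,40,5),np.zeros((200,150,3),np.uint8)])
cv2.imwrite("pics/z2.png",np.vstack([a,b]))
E
```

```text
caddy [405.66 243.94] diam mm [123.5 127.4] P [ 0.3747 -0.2693  0.1   ]
stand [321.45 213.66] diam mm [80.2 90.9] P [ 0.4716 -0.04    0.006 ]
handle [320.86 209.4 ] diam mm [19.3 26.1] P [ 0.4652 -0.0393  0.162 ]
mug [225.4  232.48] diam mm [81.7 95.3] P [0.4121 0.2315 0.087 ]
saucer [187.53 201.1 ] diam mm [79.4 82.7] P [0.5134 0.3613 0.015 ]
jar [294.77 169.71] diam mm [73.1 77.1] P [0.587  0.0333 0.098 ]
knob top [ 0.4198 -0.265   0.126 ]
hub [ 0.3735 -0.2694  0.11  ]
opening [ 0.3422 -0.2745  0.105 ]
post/fork [ 0.4984 -0.0522  0.105 ]
```

View pics/z2.png

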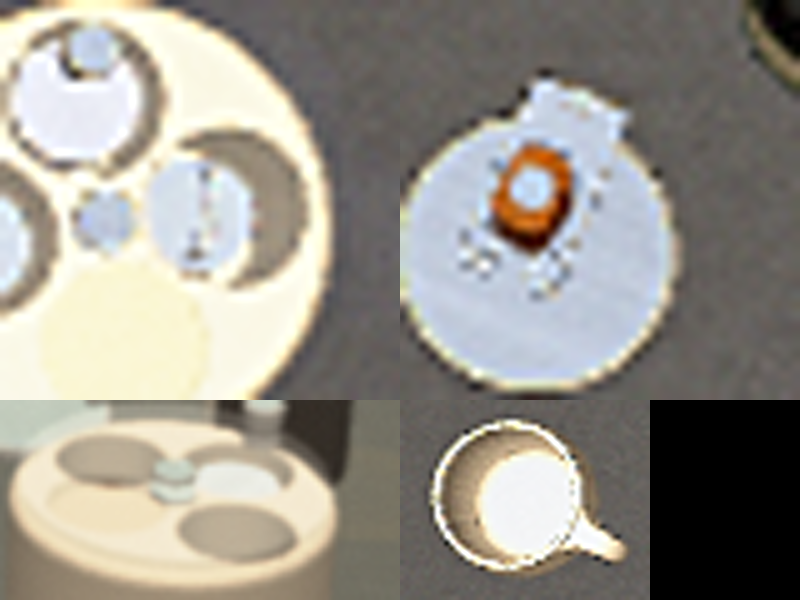

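Caddy centre is (0.374, -0.269) and the knob radius comes out at 46 mm, as given. The infuser cap is at px (416.0,243.3), with the loop along the image vertical, tilted slightly. The stand's lips are at px (319.5,216.2) and the post end at (325.5,199.5). Now the derived geometry.

```bash
python3 - <<'E'
from h import *
c=viewer.camera("top")
for n,u,v,z in(("well inf",418.6,242.9,.1),("well flat",404.5,231.8,.1),("well knobtin",393.5,245.0,.1),("cap",416.,243.3,.049),("loopA",416.5,239,.07),("loopB",415.6,248.8,.07),("base",321.8,215,.005),("button",321.1,208.9,.164),("lips",319.5,216.2,.108),("post",325.5,199.5,.105)):
    P=ray(c,u,v,z);d=P[:2]-[.374,-.2693];print(n,np.round(P,4),"rel caddy",np.round(d*1000,1),round(np.degrees(np.arctan2(d[1],d[0])),1))
s=viewer.camera("side")
print(proj(s,[[.374,-.2693,.1],[.42,-.265,.126],[.467,-.0395,.164],[.412,.2315,.087]]).round(1))
E
```

```text
well inf [ 0.3773 -0.3042  0.1   ] rel caddy [  3.3 -34.9] -84.6
well flat [ 0.408  -0.2672  0.1   ] rel caddy [34.   2.1] 3.6
well knobtin [ 0.3721 -0.2363  0.1   ] rel caddy [-1.9 33. ] 93.3
cap [ 0.3791 -0.3061  0.049 ] rel caddy [  5.1 -36.8] -82.1
loopA [ 0.3899 -0.3042  0.07  ] rel caddy [ 15.9 -34.9] -65.5
loopB [ 0.3626 -0.3008  0.07  ] rel caddy [-11.4 -31.5] -109.9
base [ 0.4677 -0.041   0.005 ] rel caddy [ 93.7 228.3] 67.7
button [ 0.4663 -0.04    0.164 ] rel caddy [ 92.3 229.3] 68.1
lips [ 0.4529 -0.035   0.108 ] rel caddy [ 78.9 234.3] 71.4
post [ 0.4998 -0.0522  0.105 ] rel caddy [125.8 217.1] 59.9
[[321.1 281.6]
 [339.6 262.8]
 [294.3 203.6]
 [220.1 202.4]]
```

The manual's scale: shifts go in shares of 50 mm and turns go in shares of pi rad. Converting my numbers, -0.031 m is -0.62, -0.024 m is -0.48.

```bash

echo '[[[-0.62, -0.48, -0.12, 0, 0, 0], [-0.62, -0.48, -0.12, 0, 0, 0], [-0.62, -0.48, -0.12, 0, 0, 0], [-0.62, -0.48, -0.12, 0, 0, 0], [-0.62, -0.48, -0.12, 0, 0, 0], [-0.62, -0.48, -0.12, 0, 0, 0], [-0.62, -0.48, -0.12, 0, 0, 0], [-0.62, -0.48, -0.12, 0, 0, 0], [-0.62, -0.48, -0.12, 0, 0, 0], [-0.62, -0.48, -0.12, 0, 0, 0]]]' > m.json && python3 shift.py m.json 0.06
echo '[[[-0.226, -0.682, 0, 0, 0, 0], [-0.226, -0.682, 0, 0, 0, 0], [-0.226, -0.682, 0, 0, 0, 0], [-0.226, -0.682, 0, 0, 0, 0], [-0.226, -0.682, 0, 0, 0, 0], [-0.226, -0.682, 0, 0, 0, 0], [-0.226, -0.682, 0, 0, 0, 0]]]' > m.json && python3 shift.py m.json
echo '[[[-0.226, -0.682, 0, 0, 0, 0], [-0.226, -0.682, 0, 0, 0, 0], [-0.226, -0.682, 0, 0, 0, 0], [-0.226, -0.682, 0, 0, 0, 0], [-0.226, -0.682, 0, 0, 0, 0], [-0.226, -0.682, 0, 0, 0, 0], [-0.226, -0.682, 0, 0, 0, 0]]]' > m.json && python3 shift.py m.json
echo '[[[0, 0, 0, 0, 0, 0.0449], [0, 0, 0, 0, 0, 0.0449], [0, 0, 0, 0, 0, 0.0449], [0, 0, 0, 0, 0, 0.0449], [0, 0, 0, 0, 0, 0.0449], [0, 0, 0, 0, 0, 0.0449], [0, 0, 0, 0, 0, 0.0449], [0, 0, 0, 0, 0, 0.0449], [0, 0, 0, 0, 0, 0.0449], [0, 0, 0, 0, 0, 0.0449]]]' > m.json && python3 shift.py m.json
echo '[[[0, 0, 0, 0, 0, 0.0449], [0, 0, 0, 0, 0, 0.0449], [0, 0, 0, 0, 0, 0.0449], [0, 0, 0, 0, 0, 0.0449], [0, 0, 0, 0, 0, 0.0449], [0, 0, 0, 0, 0, 0.0449], [0, 0, 0, 0, 0, 0.0449], [0, 0, 0, 0, 0, 0.0449], [0, 0, 0, 0, 0, 0.0449], [0, 0, 0, 0, 0, 0.0449]]]' > m.json && python3 shift.py m.json
```

```text
time_s: 1.4
ee_pos: [0.3728, 0.2306, 0.2545]
eef_rot: [3.141, 0.0, 2.914]
force: [0.3, 0.5, 0.1]
grip_width: 0.0603
grip_force: 0.0
time_s: 2.1
ee_pos: [0.395, -0.0199, 0.2542]
eef_rot: [3.142, 0.001, 2.914]
force: [0.3, 0.9, 0.1]
grip_width: 0.06
grip_force: 0.0
time_s: 2.8
ee_pos: [0.4182, -0.2704, 0.2541]
eef_rot: [-3.142, 0.0, 2.914]
force: [0.9, 0.2, -0.1]
grip_width: 0.0602
grip_force: 0.0
time_s: 3.8
ee_pos: [0.4183, -0.2688, 0.2541]
eef_rot: [3.142, 0.0, 1.498]
force: [-0.4, 0.2, 0.9]
grip_width: 0.0596
grip_force: 0.0
time_s: 4.8
ee_pos: [0.4183, -0.2688, 0.2541]
eef_rot: [3.142, -0.0, 0.088]
force: [-0.3, -0.4, 0.1]
grip_width: 0.0599
grip_force: 0.0
```

In the tool's units: 0.013 m is 0.26, -0.0036 m is -0.072.

```bash

echo '[[[0.04, -0.072, 0.24, 0, 0, 0], [0, 0, 0.24, 0, 0, 0], [0, 0, 0.24, 0, 0, 0], [0, 0, 0.24, 0, 0, 0], [0, 0, 0.24, 0, 0, 0], [0, 0, 0.24, 0, 0, 0], [0, 0, 0.24, 0, 0, 0], [0, 0, 0.24, 0, 0, 0], [0, 0, 0.24, 0, 0, 0], [0, 0, 0.26, 0, 0, 0]]]' > m.json && python3 shift.py m.json 0.05
echo '[[[0, 0, 0, 0, 0, 0], [0, 0, 0, 0, 0, 0], [0, 0, 0, 0, 0, 0], [0, 0, 0, 0, 0, 0], [0, 0, 0, 0, 0, 0], [0, 0, 0, 0, 0, 0]]]' > m.json && python3 shift.py m.json 0 10
```

```text
time_s: 5.8
ee_pos: [0.42, -0.2651, 0.1321]
eef_rot: [3.141, -0.0, 0.094]
force: [0.6, -0.3, -0.0]
grip_width: 0.0501
grip_force: 0.0
time_s: 6.4
ee_pos: [0.4201, -0.2651, 0.1333]
eef_rot: [3.141, -0.0, 0.094]
force: [0.4, 0.2, -0.3]
grip_width: 0.0056
grip_force: 0.0
```

```bash
python3 - <<'E'
from h import *
s=viewer.camera("side")["pixels"];t=viewer.camera("top")["pixels"]
cv2.imwrite("pics/z3.png",np.hstack([crop(s,280,200,100,150,4),crop(t,375,200,66,100,6)]))
E
```

```text
(no output)
```

View pics/z3.png

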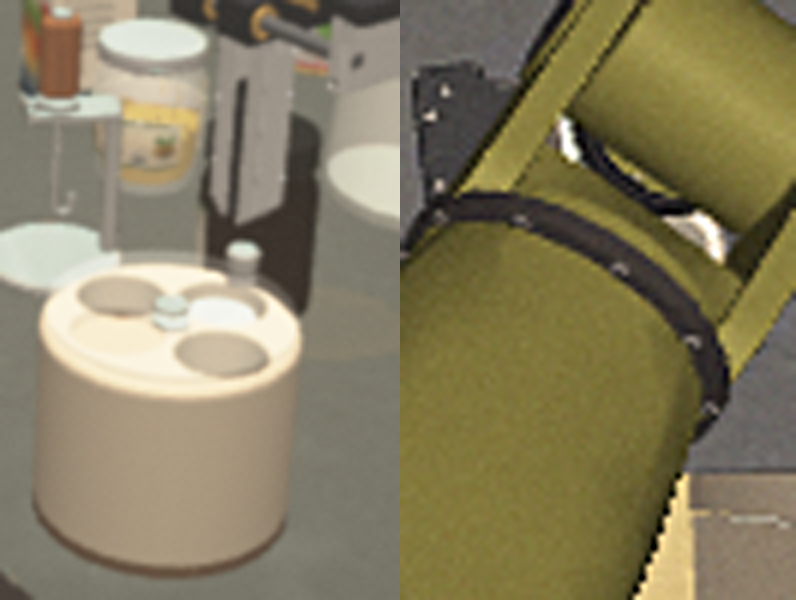

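The fingers closed above the knob: fingertips at side px (339,256), knob top at (341,262). I'll check the tip extent and height.

```bash
python3 - <<'E'
from h import *
print(ctrl.tip_extent,ctrl.get_obs()["ee_pos"],ctrl.get_obs()["grip_width"])
s=viewer.camera("side")
for z in(.111,.126,.133,.14):print(z,proj(s,[[.42,-.265,z],[.42,-.273,z],[.428,-.265,z]]).round(1).tolist())
print(proj(s,[[.374,-.269,0],[.374,-.269,.1]]).round(1).tolist())
E
echo '[[[0, 0, 0, 0, 0, 0], [0, 0, 0, 0, 0, 0], [0, 0, 0, 0, 0, 0], [0, 0, 0, 0, 0, 0], [0, 0, 0, 0, 0, 0], [0, 0, 0, 0, 0, 0]]]' > m.json && python3 shift.py m.json 0.045 10
python3 - <<'E'
from h import *
s=viewer.camera("side");a=s["pixels"].copy()
for P in proj(s,[[.42,-.265,z] for z in(.111,.133)]+[[.374,-.269,.1],[.42,-.265,.126]]):cv2.circle(a,tuple(int(i) for i in P.round()),1,(0,0,255),-1)
cv2.imwrite("pics/z4.png",np.hstack([crop(s["pixels"],290,200,100,130,4),crop(a,290,200,100,130,4)]))
E
```

```text
time_s: 7.15
ee_pos: [0.4199, -0.265, 0.133]
eef_rot: [3.142, 0.0, 0.094]
force: [-0.4, -0.2, 0.3]
grip_width: 0.0436
grip_force: 0.0
```

View pics/z4.png

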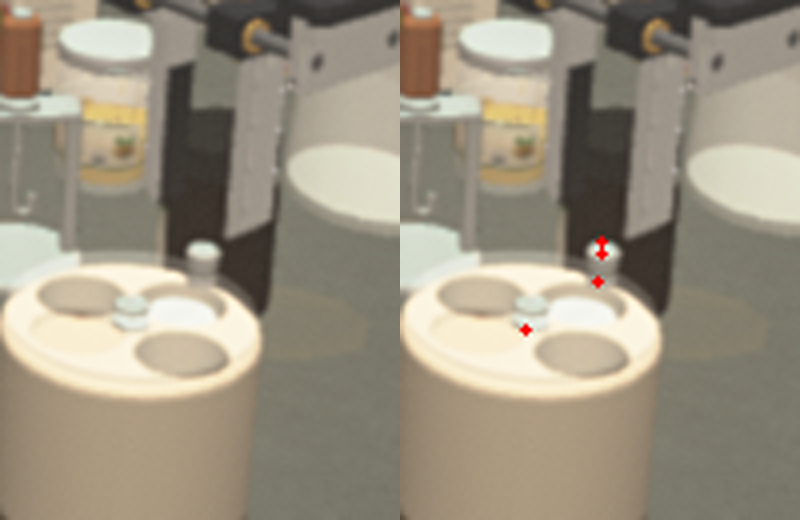

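The fingertips appear ~15 px higher than the reported pose implies, at (351,259) and (330,249). I'll compare the start image's fingertip, ~(80,148), with its reported pose.

```bash
python3 - <<'E'
from h import *
s=viewer.camera("side");t=viewer.camera("top")
print(proj(s,[[.124,.536,.172],[.124,.536,.194],[.124+.226*.05,.536+.974*.05,.172],[.124-.226*.05,.536-.974*.05,.172]]).round(1).tolist())
o=ctrl.get_obs();print(o["qpos"])
print(proj(t,[[0,0,0],[.42,-.265,.3],[.124,.536,.3]]).round(1))
i=cv2.imread("pics/side0.png");j=cv2.imread("pics/top0.png")
cv2.imwrite("pics/z5.png",np.hstack([crop(i,35,50,90,120,4),crop(t["pixels"],250,180,190,160,2)[:320].copy() if 0 else cv2.resize(t["pixels"][120:420,220:500],(440,480))]))
E
```

```text
[[80.0, 158.4], [79.0, 150.8], [80.1, 153.9], [79.8, 163.2]]
[-6.36760776e-01  2.43333570e-01  1.74234500e+00 -2.97440384e-05
  1.15585847e+00  8.40249501e-01]
[[309.5 377.4]
 [416.3 220.1]
 [ 81.2 347. ]]
```

View pics/z5.png

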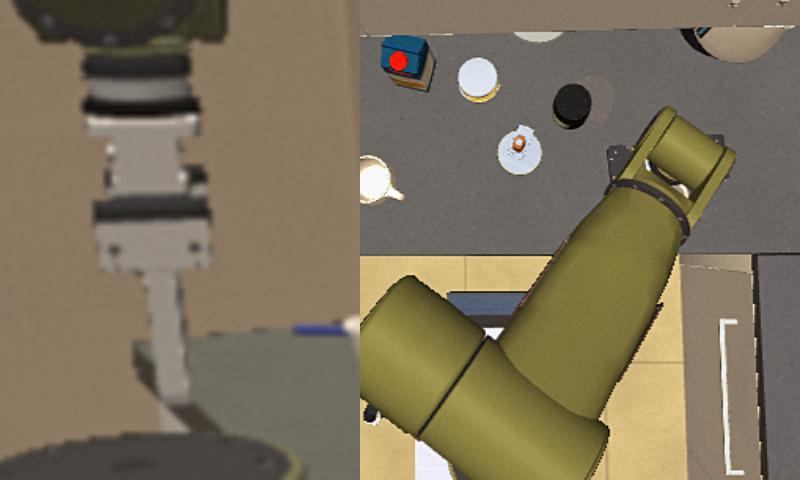

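In both pictures the real fingertips sit ~33 mm above where the reported pose puts them, and the column agrees, so the offset is vertical. I'll descend in small steps watching the force, then close.

In the tool's units: 0.006 m is 0.12.

```bash
echo '[[[0, 0, 0.12, 0, 0, 0], [0, 0, 0.12, 0, 0, 0], [0, 0, 0.12, 0, 0, 0], [0, 0, 0, 0, 0, 0]]]' > m.json && python3 shift.py m.json
echo '[[[0, 0, 0.04, 0, 0, 0], [0, 0, 0.04, 0, 0, 0], [0, 0, 0.04, 0, 0, 0], [0, 0, 0, 0, 0, 0]]]' > m.json && python3 shift.py m.json
echo '[[[0, 0, 0, 0, 0, 0], [0, 0, 0, 0, 0, 0], [0, 0, 0, 0, 0, 0], [0, 0, 0, 0, 0, 0], [0, 0, 0, 0, 0, 0], [0, 0, 0, 0, 0, 0]]]' > m.json && python3 shift.py m.json 0 10
python3 - <<'E'
from h import *
s=viewer.camera("side");cv2.imwrite("pics/s6.png",crop(s["pixels"],290,200,100,130,4))
E
```

```text
time_s: 7.7
ee_pos: [0.4195, -0.2647, 0.1139]
eef_rot: [-3.14, 0.001, 0.094]
force: [-0.3, 0.1, -0.6]
grip_width: 0.045
grip_force: 0.0
time_s: 8.1
ee_pos: [0.4199, -0.265, 0.1088]
eef_rot: [-3.141, 0.0, 0.094]
force: [-1.2, 0.6, -0.4]
grip_width: 0.045
grip_force: 0.0
time_s: 8.7
ee_pos: [0.42, -0.265, 0.1091]
eef_rot: [3.142, -0.0, 0.094]
force: [0.2, 1.0, 0.7]
grip_width: 0.0152
grip_force: 10.0
```

In the tool's units: -0.00396 m is -0.0792, -0.00017 m is -0.0034, -0.0863 rad is -0.0275.

```bash
echo '[[[-0.0034, -0.0792, 0, 0, 0, -0.0275], [-0.0034, -0.0792, 0, 0, 0, -0.0275], [-0.0034, -0.0792, 0, 0, 0, -0.0275], [-0.0034, -0.0792, 0, 0, 0, -0.0275], [-0.0034, -0.0792, 0, 0, 0, -0.0275], [-0.0034, -0.0792, 0, 0, 0, -0.0275]]]' > m.json && python3 shift.py m.json - 12
echo '[[[-0.0034, -0.0792, 0, 0, 0, -0.0275], [-0.0034, -0.0792, 0, 0, 0, -0.0275], [-0.0034, -0.0792, 0, 0, 0, -0.0275], [-0.0034, -0.0792, 0, 0, 0, -0.0275], [-0.0034, -0.0792, 0, 0, 0, -0.0275], [-0.0034, -0.0792, 0, 0, 0, -0.0275]]]' > m.json && python3 shift.py m.json
echo '[[[-0.0034, -0.0792, 0, 0, 0, -0.0275], [-0.0034, -0.0792, 0, 0, 0, -0.0275], [-0.0034, -0.0792, 0, 0, 0, -0.0275], [-0.0034, -0.0792, 0, 0, 0, -0.0275], [-0.0034, -0.0792, 0, 0, 0, -0.0275], [-0.0034, -0.0792, 0, 0, 0, -0.0275]]]' > m.json && python3 shift.py m.json
echo '[[[0, 0, 0, 0, 0, 0], [0, 0, 0, 0, 0, 0], [0, 0, 0, 0, 0, 0]]]' > m.json && python3 shift.py m.json
```

```text
time_s: 9.35
ee_pos: [0.4118, -0.2431, 0.1091]
eef_rot: [3.141, 0.0, 0.615]
force: [-0.0, -2.3, -0.7]
grip_width: 0.015
grip_force: 12.0
time_s: 9.95
ee_pos: [0.3938, -0.2284, 0.1091]
eef_rot: [3.141, 0.001, 1.133]
force: [0.2, -6.5, -3.1]
grip_width: 0.0151
grip_force: 12.0
time_s: 10.55
ee_pos: [0.3709, -0.2247, 0.1092]
eef_rot: [3.141, 0.003, 1.651]
force: [3.6, -10.3, -5.8]
grip_width: 0.0152
grip_force: 12.0
time_s: 10.85
ee_pos: [0.3709, -0.2247, 0.1092]
eef_rot: [3.141, 0.003, 1.647]
force: [1.0, -10.1, -4.5]
grip_width: 0.0152
grip_force: 12.0
```

In the tool's units: -0.024 m is -0.48, -0.01 m is -0.2.

```bash
echo '[[[0, 0, 0, 0, 0, 0], [0, 0, 0, 0, 0, 0], [0, 0, -0.2, 0, 0, 0], [0, 0, -0.48, 0, 0, 0], [0, 0, -0.48, 0, 0, 0], [0, 0, -0.48, 0, 0, 0], [0, 0, -0.48, 0, 0, 0]]]' > m.json && python3 shift.py m.json 0.05
echo '[[[0.59, 0.364, 0, 0, 0, 0], [0.59, 0.364, 0, 0, 0, 0], [0.59, 0.364, 0, 0, 0, 0], [0.59, 0.364, 0, 0, 0, 0], [0.59, 0.364, 0, 0, 0, 0], [0.59, 0.364, 0, 0, 0, 0]]]' > m.json && python3 shift.py m.json
echo '[[[0, 0, 0, 0, 0, -0.0462], [0, 0, 0, 0, 0, -0.0462], [0, 0, 0, 0, 0, -0.0462], [0, 0, 0, 0, 0, -0.0462], [0, 0, 0, 0, 0, -0.0462], [0, 0, 0, 0, 0, -0.0462], [0, 0, 0, 0, 0, -0.0462], [0, 0, 0, 0, 0, -0.0462], [0, 0, 0, 0, 0, 0]]]' > m.json && python3 shift.py m.json
python3 - <<'E'
from h import *
t=viewer.camera("top");s=viewer.camera("side");np.savez("cal.npz",**{k:t[k] for k in("fx","fy","cx","cy","extrinsics")})
cv2.imwrite("pics/t7raw.png",t["pixels"])
a=crop(t["pixels"],370,212,68,64,6);a=cv2.copyMakeBorder(a,0,600-a.shape[0],0,0,cv2.BORDER_CONSTANT);b=cv2.resize(s["pixels"][150:350,240:370],(390,600),interpolation=cv2.INTER_CUBIC)
z=crop(t["pixels"],404,230,34,18,12)
a[390:390+z.shape[0],:z.shape[1]]=z[:210]
cv2.imwrite("pics/z7.png",np.hstack([a,b]))
E
```

```text
time_s: 11.55
ee_pos: [0.3706, -0.2233, 0.2169]
eef_rot: [3.141, 0.0, 1.647]
force: [-0.8, -0.1, 0.0]
grip_width: 0.0498
grip_force: 0.0
time_s: 12.15
ee_pos: [0.4665, -0.0372, 0.2159]
eef_rot: [3.141, 0.0, 1.647]
force: [0.9, -1.2, -0.9]
grip_width: 0.0499
grip_force: 0.0
time_s: 13.05
ee_pos: [0.4661, -0.0386, 0.2157]
eef_rot: [3.141, 0.0, 2.81]
force: [0.7, -0.4, -0.6]
grip_width: 0.0504
grip_force: 0.0
```

View pics/z7.png

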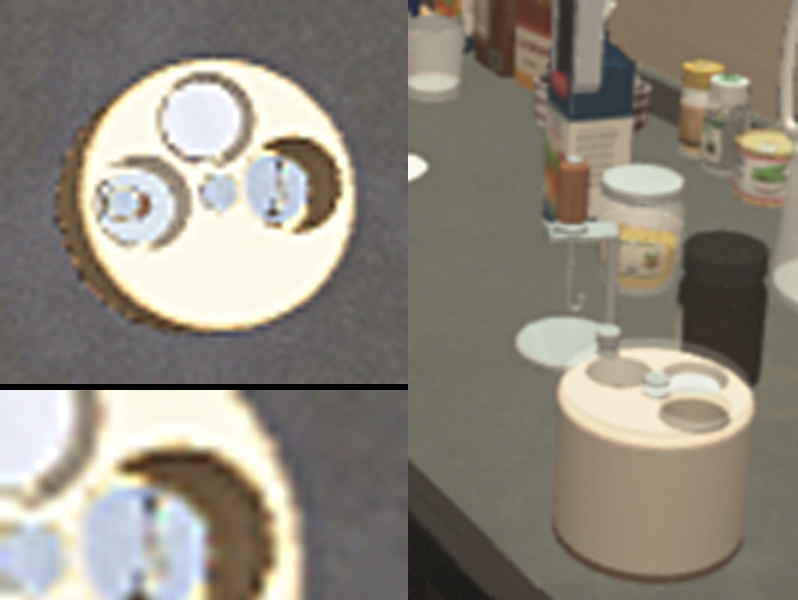

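The lid now has its knob on the image left (390,246) and its opening over the infuser well; the well wall shows dark at (422,243). Loop marks at (416.5,239.6) and (415.3,247.1) give a loop direction of about -8°. Next is the hook.

The manual's scale: shifts go in shares of 50 mm and turns go in shares of pi rad. Converting my numbers, 0.014 m is 0.28, 0.013 m is 0.26.

```bash
echo '[[[-0.01, -0.028, 0.28, 0, 0, 0], [0, 0, 0.28, 0, 0, 0], [0, 0, 0.28, 0, 0, 0], [0, 0, 0.28, 0, 0, 0], [0, 0, 0.28, 0, 0, 0], [0, 0, 0.26, 0, 0, 0], [0, 0, 0.26, 0, 0, 0], [0, 0, 0.24, 0, 0, 0]]]' > m.json && python3 shift.py m.json
echo '[[[0, 0, 0, 0, 0, 0], [0, 0, 0, 0, 0, 0], [0, 0, 0, 0, 0, 0], [0, 0, 0, 0, 0, 0], [0, 0, 0, 0, 0, 0], [0, 0, 0, 0, 0, 0]]]' > m.json && python3 shift.py m.json 0 30
python3 - <<'E'
from h import *
s=viewer.camera("side");o=ctrl.get_obs();print(o["force"],o["moment"])
cv2.imwrite("pics/s8.png",crop(s["pixels"],260,150,90,130,4))
E
```

```text
time_s: 13.95
ee_pos: [0.4661, -0.0402, 0.1066]
eef_rot: [3.142, 0.0, 2.804]
force: [-0.3, -0.3, 0.7]
grip_width: 0.05
grip_force: 0.0
time_s: 14.55
ee_pos: [0.4664, -0.0402, 0.1075]
eef_rot: [3.141, 0.001, 2.807]
force: [-0.7, 0.8, 4.4]
grip_width: 0.0176
grip_force: 30.0
[-1.38339246  0.4076533   5.23023349] [0.12431582 0.17013665 0.05657408]
```

View pics/s8.png

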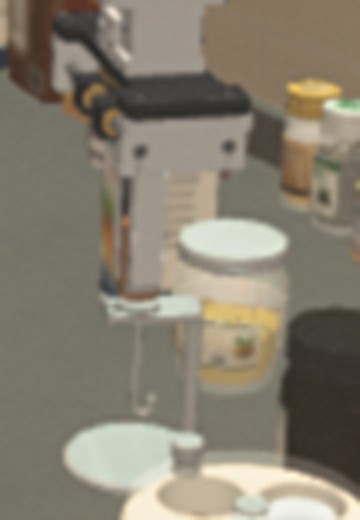

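The hook is gripped (17.6 mm width). The fork, collar and J tip at s8 px (145,300)/(148,405) look undisturbed. Now lift it out.

```bash
echo '[[[0, 0, -0.1, 0, 0, 0], [0, 0, -0.1, 0, 0, 0], [0.2, 0, 0, 0, 0, 0], [0.28, 0, 0, 0, 0, 0], [0.28, 0, 0, 0, 0, 0], [0.28, 0, 0, 0, 0, 0], [0.36, 0, 0, 0, 0, 0]]]' > m.json && python3 shift.py m.json
echo '[[[0, 0, -0.4, 0, 0, 0], [0, 0, -0.4, 0, 0, 0], [0, 0, -0.4, 0, 0, 0], [0, 0, -0.4, 0, 0, 0], [0, 0, -0.4, 0, 0, 0], [0, 0, 0, 0, 0, 0]]]' > m.json && python3 shift.py m.json
echo '[[[0, 0, 0, 0, 0, 0.0438], [0, 0, 0, 0, 0, 0.0438], [0, 0, 0, 0, 0, 0.0438], [0, 0, 0, 0, 0, 0.0438], [0, 0, 0, 0, 0, 0.0438], [0, 0, 0, 0, 0, 0.0438], [0, 0, 0, 0, 0, 0.0438], [0, 0, 0, 0, 0, 0.0438], [0, 0, 0, 0, 0, 0.0438], [0, 0, 0, 0, 0, 0.0438]]]' > m.json && python3 shift.py m.json
```

```text
time_s: 15.3
ee_pos: [0.3989, -0.0169, 0.1169]
eef_rot: [-3.142, -0.0, 2.807]
force: [-0.8, -0.6, -0.8]
grip_width: 0.0179
grip_force: 30.0
time_s: 15.9
ee_pos: [0.4003, -0.0172, 0.2188]
eef_rot: [3.141, 0.004, 2.807]
force: [-0.1, -0.6, -1.4]
grip_width: 0.018
grip_force: 30.0
time_s: 16.9
ee_pos: [0.3993, -0.0171, 0.2157]
eef_rot: [-3.14, 0.0, 1.426]
force: [-0.3, -0.4, -0.6]
grip_width: 0.0181
grip_force: 30.0
```

In the tool's units: -0.0304 m is -0.608, 0.0024 m is 0.048.

```bash
echo '[[[-0.608, 0.048, 0, 0, 0, 0], [-0.608, 0.048, 0, 0, 0, 0], [-0.608, 0.048, 0, 0, 0, 0], [-0.608, 0.048, 0, 0, 0, 0], [-0.608, 0.048, 0, 0, 0, 0], [-0.608, 0.048, 0, 0, 0, 0], [-0.608, 0.048, 0, 0, 0, 0], [-0.608, 0.048, 0, 0, 0, 0], [-0.608, 0.048, 0, 0, 0, 0], [0, 0, 0, 0, 0, 0]]]' > m.json && python3 shift.py m.json
python3 - <<'E'
from h import *
s=viewer.camera("side");o=ctrl.get_obs();p=o["ee_pos"];print(p,o["eef_rot"])
im=s["pixels"];ref=cv2.imread("pics/side0.png")
d=cv2.absdiff(im,ref).sum(2);z0=p[2]-.002
y=o["eef_rot"][2]-np.pi;hx=np.array([np.cos(y),np.sin(y)])
pts=[[*p[:2],z0+dz] for dz in(0,-.02,-.04)]+[[*(p[:2]+hx*.005),z0-.072],[*(p[:2]+hx*.0105),z0-.0575]]
pp=proj(s,pts);print(pp.round(1).tolist())
u0,v0=pp[0].astype(int);cv2.imwrite("pics/s9.png",crop(im,u0-40,v0-30,80,90,6))
for v in range(v0-8,v0+60,3):print(v,[u0-16+int(k) for k in np.where(d[v,u0-16:u0+24]>40)[0]])
E
```

```text
time_s: 17.9
ee_pos: [0.3823, -0.2931, 0.2153]
eef_rot: [-3.14, -0.001, 1.429]
force: [-0.1, 0.1, -0.7]
grip_width: 0.018
grip_force: 30.0
[ 0.38247681 -0.29165504  0.21539403] [-3.13972145e+00 -1.25212411e-03  1.42913978e+00]
[[336.2, 229.9], [335.4, 240.1], [334.7, 250.2], [334.9, 267.1], [337.0, 261.3]]
221 [np.int64(320), np.int64(321), np.int64(322), np.int64(323), np.int64(325), np.int64(332), np.int64(333), np.int64(334), np.int64(335), np.int64(337), np.int64(338), np.int64(339), np.int64(340), np.int64(341), np.int64(342), np.int64(343), np.int64(344), np.int64(346), np.int64(347), np.int64(348), np.int64(349)]
224 [np.int64(320), np.int64(321), np.int64(322), np.int64(323), np.int64(324), np.int64(325), np.int64(326), np.int64(328), np.int64(333), np.int64(334), np.int64(335), np.int64(336), np.int64(337), np.int64(338), np.int64(339), np.int64(340), np.int64(341), np.int64(342), np.int64(343), np.int64(344)]
227 [np.int64(324), np.int64(330), np.int64(331), np.int64(332), np.int64(333), np.int64(334), np.int64(337), np.int64(338), np.int64(339), np.int64(340), np.int64(341
[... 2147 characters left out ...]
nt64(346), np.int64(352)]
281 [np.int64(320), np.int64(321), np.int64(354)]
284 [np.int64(320), np.int64(321), np.int64(326), np.int64(327), np.int64(328), np.int64(329), np.int64(330), np.int64(331), np.int64(332), np.int64(333), np.int64(334), np.int64(335), np.int64(336), np.int64(337), np.int64(338), np.int64(339), np.int64(340), np.int64(341), np.int64(354)]
287 [np.int64(323), np.int64(326), np.int64(327), np.int64(328), np.int64(329), np.int64(330), np.int64(331), np.int64(332), np.int64(333), np.int64(334), np.int64(335), np.int64(336), np.int64(337), np.int64(338), np.int64(339), np.int64(340), np.int64(341), np.int64(342), np.int64(343), np.int64(344), np.int64(345), np.int64(354)]
```

In the tool's units: 0.012 m is 0.24, -0.001 m is -0.02.

```bash
echo '[[[0, -0.02, 0.24, 0, 0, 0], [0, 0, 0.24, 0, 0, 0], [0, 0, 0.24, 0, 0, 0], [0, 0, 0.24, 0, 0, 0], [0, 0, 0.24, 0, 0, 0], [0, 0, 0, 0, 0, 0]]]' > m.json && python3 shift.py m.json
echo '[[[0, 0, 0.12, 0, 0, 0], [0, 0, 0.12, 0, 0, 0], [0, 0, 0.12, 0, 0, 0], [0, 0, 0.12, 0, 0, 0], [0, 0, 0.08, 0, 0, 0], [0, 0, 0, 0, 0, 0]]]' > m.json && python3 shift.py m.json
```

```text
time_s: 18.55
ee_pos: [0.3818, -0.2904, 0.1552]
eef_rot: [-3.139, -0.002, 1.431]
force: [0.0, 0.2, -0.8]
grip_width: 0.0183
grip_force: 30.0
time_s: 19.15
ee_pos: [0.3821, -0.2909, 0.1284]
eef_rot: [-3.141, -0.001, 1.431]
force: [-0.5, -0.2, -0.1]
grip_width: 0.0175
grip_force: 30.0
```

In the tool's units: -0.004 m is -0.08, 0.0015 m is 0.03.

```bash
echo '[[[0, 0, 0.03, 0, 0, 0], [-0.08, 0, 0, 0, 0, 0], [-0.08, 0, 0, 0, 0, 0], [-0.08, 0, 0, 0, 0, 0], [-0.02, 0, 0, 0, 0, 0], [0, 0, 0, 0, 0, 0]]]' > m.json && python3 shift.py m.json
echo '[[[0, 0, -0.06, 0, 0, 0], [0, 0, -0.06, 0, 0, 0], [0, 0, -0.08, 0, 0, 0], [0, 0, -0.12, 0, 0, 0], [0, 0, -0.12, 0, 0, 0], [0, 0, -0.12, 0, 0, 0], [0, 0, -0.12, 0, 0, 0], [0, 0, -0.12, 0, 0, 0], [0, 0, 0, 0, 0, 0]]]' > m.json && python3 shift.py m.json
python3 - <<'E'
from h import *
s=viewer.camera("side");o=ctrl.get_obs();p=o["ee_pos"];print(p,o["force"],o["moment"])
cv2.imwrite("pics/s10.png",s["pixels"])
E
```

```text
time_s: 19.75
ee_pos: [0.3804, -0.3041, 0.1276]
eef_rot: [3.142, 0.0, 1.431]
force: [0.6, 0.4, -1.8]
grip_width: 0.0177
grip_force: 30.0
time_s: 20.65
ee_pos: [0.3808, -0.3041, 0.1685]
eef_rot: [3.14, 0.001, 1.431]
force: [-0.8, 0.9, -1.2]
grip_width: 0.0181
grip_force: 30.0
[ 0.38060978 -0.30399245  0.16789862] [ 0.93128774  0.97370628 -2.35245492] [-0.08056742  0.08254941 -0.00049501]
```

In the tool's units: -0.008 m is -0.16, -0.007 m is -0.14.

```bash
echo '[[[0.036, -0.03, 0, 0, 0, 0], [0.036, -0.03, 0, 0, 0, 0], [0, 0, 0, 0, 0, 0], [0, 0, -0.14, 0, 0, 0], [0, 0, -0.16, 0, 0, 0], [0, 0, -0.16, 0, 0, 0], [0, 0, -0.16, 0, 0, 0], [0, 0, -0.16, 0, 0, 0], [0, 0, -0.16, 0, 0, 0], [0, 0, -0.16, 0, 0, 0]]]' > m.json && python3 shift.py m.json
python3 - <<'E'
from h import *
s=viewer.camera("side");o=ctrl.get_obs();p=o["ee_pos"];print(p,o["force"],o["moment"])
im=s["pixels"];d=cv2.absdiff(im,cv2.imread("pics/side0.png")).sum(2);z0=p[2]-.002
print(proj(s,[[.38,-.305,z] for z in(z0,z0-.068,z0-.068-.023,.108)]).round(1).tolist())
for v in range(215,292,4):
    k=np.where(d[v,310:365]>40)[0]+310;print(v,len(k),(k.min(),k.max()) if len(k) else "")
cv2.imwrite("pics/s11.png",crop(im,290,190,100,125,4))
E
```

```text
time_s: 21.7
ee_pos: [0.378, -0.2999, 0.2233]
eef_rot: [3.141, 0.0, 1.431]
force: [-0.2, 0.1, -1.7]
grip_width: 0.018
grip_force: 30.0
[ 0.37836303 -0.30020073  0.22452778] [-0.65040407  0.4578076   0.2437346 ] [-0.06391525  0.04494127 -0.00087274]
[[340.2, 228.1], [337.5, 262.8], [336.6, 274.1], [335.8, 285.4]]
215 21 (np.int64(330), np.int64(352))
219 23 (np.int64(310), np.int64(349))
223 21 (np.int64(311), np.int64(345))
227 16 (np.int64(324), np.int64(346))
231 6 (np.int64(336), np.int64(341))
235 4 (np.int64(336), np.int64(339))
239 4 (np.int64(336), np.int64(339))
243 5 (np.int64(336), np.int64(364))
247 4 (np.int64(335), np.int64(338))
251 4 (np.int64(335), np.int64(338))
255 4 (np.int64(335), np.int64(338))
259 8 (np.int64(310), np.int64(340))
263 14 (np.int64(310), np.int64(345))
267 7 (np.int64(310), np.int64(344))
271 16 (np.int64(313), np.int64(343))
275 23 (np.int64(318), np.int64(345))
279 34 (np.int64(310), np.int64(353))
283 33 (np.int64(310), np.int64(354))
287 30 (np.int64(310), np.int64(354))
291 2 (np.int64(329), np.int64(330))
```

In the tool's units: -0.009 m is -0.18.

```bash
echo '[[[0, 0, -0.18, 0, 0, 0], [0, 0, -0.18, 0, 0, 0], [0, 0, -0.18, 0, 0, 0], [0, 0, -0.18, 0, 0, 0], [0, 0, -0.18, 0, 0, 0], [0, 0, 0, 0, 0, 0]]]' > m.json && python3 shift.py m.json
python3 - <<'E'
from h import *
s=viewer.camera("side");o=ctrl.get_obs();p=o["ee_pos"];print(p,o["force"],o["eef_rot"])
im=s["pixels"];d=cv2.absdiff(im,cv2.imread("pics/side0.png")).sum(2);z0=p[2]-.002
print(proj(s,[[.378,-.305,z] for z in(z0,z0-.068,z0-.068-.023,z0-.068-.057,.108)]).round(1).tolist())
for v in range(195,292,4):
    k=np.where(d[v,310:365]>40)[0]+310;print(v,len(k),"".join("#" if x>40 else "." for x in d[v,310:365]))
E
```

```text
time_s: 22.35
ee_pos: [0.3783, -0.3002, 0.2689]
eef_rot: [3.14, 0.001, 1.431]
force: [0.0, 0.5, -1.3]
grip_width: 0.0183
grip_force: 30.0
[ 0.37814108 -0.30004738  0.26801421] [ 0.2912054  -0.36456564 -1.80476167] [3.14089067e+00 5.18020277e-04 1.43117435e+00]
[[341.1, 205.1], [338.4, 241.1], [337.5, 252.8], [336.1, 269.7], [334.9, 285.7]]
195 16 .......................#####.#########.##..............
199 14 .......................####.##########.................
203 14 .........................##############................
207 0 .......................................................
211 1 ..............................#........................
215 2 .............................##........................
219 2 .............................##........................
223 1 .............................#.........................
227 4 ...........................####........................
231 4 ...........................####........................
235 5 ...........................#####.......................
239 10 .........................##########....................
243 12 ......................#####..###.####..................
247 13 .....................#########...####..................
251 20 ..................####################.................
255 18 .....................##################................
259 20 #..................###################.................
263 20 #.................###################..................
267 15 #.................#####..###...######..................
271 12 .....................############......................
275 1 ..........#............................................
279 10 ##########.............................................
283 26 ############...#.#############.........................
287 28 #######.........#####################..................
291 0 .......................................................
```

The infuser is on the hook: side view rows 239–250 show the loop and 251–271 the 20 px wide body. I'll refine the mug axis from the saved first picture while carrying.

In the tool's units: 0.025 m is 0.5, 0.02 m is 0.4.

```bash
echo '[[[0.08, -0.02, -0.1, 0, 0, 0], [0.16, -0.04, -0.1, 0, 0, 0], [0.28, -0.03, -0.1, 0, 0, 0], [0.4, -0.034, -0.1, 0, 0, 0], [0.5, -0.034, 0, 0, 0, 0], [0.5, -0.034, 0, 0, 0, 0], [0.5, -0.034, 0, 0, 0, 0], [0.5, -0.034, 0, 0, 0, 0], [0.5, -0.034, 0, 0, 0, 0], [0.5, -0.034, 0, 0, 0, 0]]]' > m.json && python3 shift.py m.json
echo '[[[0.5, -0.034, 0, 0, 0, 0], [0.5, -0.034, 0, 0, 0, 0], [0.5, -0.034, 0, 0, 0, 0], [0.5, -0.034, 0, 0, 0, 0], [0.5, -0.034, 0, 0, 0, 0], [0.5, -0.034, 0, 0, 0, 0], [0.5, -0.034, 0, 0, 0, 0], [0.5, -0.034, 0, 0, 0, 0], [0.44, -0.034, 0, 0, 0, 0], [0.36, -0.034, 0, 0, 0, 0]]]' > m.json && python3 shift.py m.json
python3 - <<'E'
from h import *
c=dict(np.load("cal.npz"));im=cv2.imread("pics/top0.png")
m=cv2.inRange(cv2.cvtColor(im,cv2.COLOR_BGR2HSV),(0,0,140),(180,255,255));mm=np.zeros_like(m);mm[205:262,195:250]=m[205:262,195:250]
cs=max(cv2.findContours(mm,cv2.RETR_EXTERNAL,cv2.CHAIN_APPROX_NONE)[0],key=cv2.contourArea)
f=np.zeros_like(m);cv2.drawContours(f,[cs],-1,255,-1);f=cv2.morphologyEx(f,cv2.MORPH_OPEN,cv2.getStructuringElement(cv2.MORPH_ELLIPSE,(17,17)))
cs=cv2.findContours(f,cv2.RETR_EXTERNAL,cv2.CHAIN_APPROX_NONE)[0][0];e=cv2.fitEllipse(cs);print(e,ray(c,*e[0],.087))
E
```

```text
time_s: 23.4
ee_pos: [0.3887, -0.1017, 0.2879]
eef_rot: [3.141, 0.0, 1.432]
force: [0.5, 0.9, -1.4]
grip_width: 0.0177
grip_force: 30.0
time_s: 24.4
ee_pos: [0.4048, 0.1382, 0.2879]
eef_rot: [3.141, -0.0, 1.432]
force: [0.5, 0.7, -1.9]
grip_width: 0.0178
grip_force: 30.0
((224.37559509277344, 231.72781372070312), (28.678123474121094, 29.92818832397461), 103.14344024658203) [0.41423042 0.23442853 0.087     ]
```

In the tool's units: 0.018 m is 0.36, 0.016 m is 0.32.

```bash
echo '[[[0.36, -0.01, 0, 0, 0, 0], [0.36, -0.01, 0, 0, 0, 0], [0.36, -0.01, 0, 0, 0, 0], [0.32, -0.01, 0, 0, 0, 0], [0.24, -0.01, 0, 0, 0, 0], [0.18, -0.01, 0, 0, 0, 0], [0.1, -0.01, 0, 0, 0, 0], [0.06, 0, 0, 0, 0, 0], [0, 0, 0, 0, 0, 0], [0, 0, 0, 0, 0, 0]]]' > m.json && python3 shift.py m.json
python3 - <<'E'
from h import *
s=viewer.camera("side");o=ctrl.get_obs();p=o["ee_pos"];print(p,o["force"],o["eef_rot"])
im=s["pixels"];d=cv2.absdiff(im,cv2.imread("pics/side0.png")).sum(2);z0=p[2]-.002
b=[.414,.2344]
print(proj(s,[[*b,z] for z in(z0,z0-.068,z0-.068-.023,z0-.068-.057,.087,0)]).round(1).tolist())
for v in range(130,225,4):print(v,"".join("#" if x>40 else "." for x in d[v,195:250]))
cv2.imwrite("pics/s12.png",crop(im,170,110,100,130,4))
E
```

```text
time_s: 25.4
ee_pos: [0.416, 0.2347, 0.2876]
eef_rot: [3.142, 0.0, 1.431]
force: [0.8, -0.2, -1.7]
grip_width: 0.0178
grip_force: 30.0
[0.41596584 0.23466092 0.28760003] [ 0.23314651 -0.30542117 -1.7795797 ] [3.14150805e+00 5.48905299e-05 1.43076426e+00]
[[219.1, 129.8], [219.5, 155.5], [219.7, 163.9], [219.9, 176.2], [220.3, 202.0], [220.8, 231.2]]
130 ......................#######..........................
134 .........................#.............................
138 .......................................................
142 .........................###...........................
146 ..........................#............................
150 ..........................#............................
154 .........................##............................
158 ......................#.......##.......................
162 .......................#########.......................
166 .....................###########.......................
170 ........................##......##.....................
174 ........................##......#......................
178 .......................................................
182 .......................................................
186 .......................................................
190 .......................................................
194 .......................................................
198 .......................................................
202 .......................................................
206 .......................................................
210 .......................................................
214 .......................................................
218 .......................................................
222 .......................................................
```

```bash
echo '[[[0.04, 0, 0.12, 0, 0, 0], [0.05, -0.02, 0.24, 0, 0, 0], [0, 0, 0.36, 0, 0, 0], [0, 0, 0.36, 0, 0, 0], [0, 0, 0.36, 0, 0, 0], [0, 0, 0.36, 0, 0, 0], [0, 0, 0.36, 0, 0, 0], [0, 0, 0.28, 0, 0, 0], [0, 0, 0.2, 0, 0, 0], [0, 0, 0.1, 0, 0, 0]]]' > m.json && python3 shift.py m.json
echo '[[[0, 0, 0.06, 0, 0, 0], [0, 0, 0.06, 0, 0, 0], [0, 0, 0.06, 0, 0, 0], [0, 0, 0.06, 0, 0, 0], [0, 0, 0.06, 0, 0, 0], [0, 0, 0.06, 0, 0, 0], [0, 0, 0.06, 0, 0, 0], [0, 0, 0.06, 0, 0, 0], [0, 0, 0.06, 0, 0, 0], [0, 0, 0.06, 0, 0, 0]]]' > m.json && python3 shift.py m.json
python3 - <<'E'
from h import *
s=viewer.camera("side");t=viewer.camera("top");o=ctrl.get_obs();print(o["ee_pos"],o["force"])
cv2.imwrite("pics/s13.png",s["pixels"])
E
```

```text
time_s: 26.45
ee_pos: [0.4151, 0.2395, 0.1493]
eef_rot: [-3.14, 0.001, 1.431]
force: [0.1, 0.4, -1.5]
grip_width: 0.018
grip_force: 30.0
time_s: 27.45
ee_pos: [0.4156, 0.2396, 0.1203]
eef_rot: [3.142, 0.0, 1.431]
force: [-0.8, 0.8, -1.0]
grip_width: 0.0179
grip_force: 30.0
[0.41539025 0.23952248 0.12011411] [ 0.00166605 -0.13968001 -1.55367026]
```

In the tool's units: 0.003 m is 0.06, 0.0015 m is 0.03.

```bash
echo '[[[0, 0, 0.03, 0, 0, 0], [0, 0, 0, 0, 0, 0], [0.06, 0, 0, 0, 0, 0], [0.06, 0, 0, 0, 0, 0], [0.06, 0, 0, 0, 0, 0], [0.06, 0, 0, 0, 0, 0], [0.06, 0, 0, 0, 0, 0], [0.06, 0, 0, 0, 0, 0], [0, 0, 0, 0, 0, 0]]]' > m.json && python3 shift.py m.json
echo '[[[0, 0, -0.12, 0, 0, 0], [0, 0, -0.12, 0, 0, 0], [0, 0, -0.2, 0, 0, 0], [0, 0, -0.3, 0, 0, 0], [0, 0, -0.3, 0, 0, 0], [0, 0, -0.3, 0, 0, 0], [0, 0, -0.3, 0, 0, 0], [0, 0, -0.36, 0, 0, 0], [0, 0, 0, 0, 0, 0]]]' > m.json && python3 shift.py m.json
python3 - <<'E'
from h import *
s=viewer.camera("side");o=ctrl.get_obs();p=o["ee_pos"];print(p,o["force"])
im=s["pixels"];d=cv2.absdiff(im,cv2.imread("pics/side0.png")).sum(2);z0=p[2]-.002
print(proj(s,[[.4155,.2525,z] for z in(z0,z0-.068,z0-.091)]).round(1).tolist())
for v in range(138,232,3):print(v,"".join("#" if x>40 else "." for x in d[v,195:250]))
E
```

```text
time_s: 28.45
ee_pos: [0.4181, 0.2577, 0.119]
eef_rot: [3.142, -0.0, 1.431]
force: [-0.3, -0.3, -1.6]
grip_width: 0.0176
grip_force: 30.0
time_s: 29.35
ee_pos: [0.4189, 0.2578, 0.2218]
eef_rot: [3.138, -0.003, 1.431]
force: [0.3, 0.2, -0.4]
grip_width: 0.0177
grip_force: 30.0
[0.41838988 0.25755579 0.22010757] [-0.03100424  0.76704036 -0.75104292]
[[217.0, 153.6], [217.4, 178.0], [217.6, 186.1]]
138 ..............#....#############.......................
141 ..............###..#############.......................
144 ................###.#######.####.......................
147 .....................#######...........................
150 ..................####.##..#...........................
153 ......................##...............................
156 ......................##...............................
159 .......................#...............................
162 .......................#...............................
165 .......................#...............................
168 .......................#...............................
171 .......................#.............
[... 518 characters left out ...]
........................................
201 .......................................................
204 .......................................................
207 .......................................................
210 .......................................................
213 .......................................................
216 .......................................................
219 .......................................................
222 .......................................................
225 .......................................................
228 .......................................................
231 .......................................................
```

In the tool's units: -0.0275 m is -0.55, 0.002 m is 0.04.

```bash
echo '[[[-0.55, 0.04, 0, 0, 0, 0], [-0.55, 0.04, 0, 0, 0, 0], [-0.55, 0.04, 0, 0, 0, 0], [-0.55, 0.04, 0, 0, 0, 0], [-0.55, 0.04, 0, 0, 0, 0], [-0.55, 0.04, 0, 0, 0, 0], [-0.55, 0.04, 0, 0, 0, 0], [-0.55, 0.04, 0, 0, 0, 0], [-0.55, 0.04, 0, 0, 0, 0], [-0.55, 0.04, 0, 0, 0, 0]]]' > m.json && python3 shift.py m.json
echo '[[[0, 0, 0, 0, 0, -0.0438], [0, 0, 0, 0, 0, -0.0438], [0, 0, 0, 0, 0, -0.0438], [0, 0, 0, 0, 0, -0.0438], [0, 0, 0, 0, 0, -0.0438], [0, 0, 0, 0, 0, -0.0438], [0, 0, 0, 0, 0, -0.0438], [0, 0, 0, 0, 0, -0.0438], [0, 0, 0, 0, 0, -0.0438], [0, 0, 0, 0, 0, -0.0438]]]' > m.json && python3 shift.py m.json
echo '[[[0, 0, 0, 0, 0, 0], [0, 0, 0, 0, 0, 0]]]' > m.json && python3 shift.py m.json
python3 - <<'E'
from h import *
t=viewer.camera("top");cv2.imwrite("pics/t14.png",t["pixels"])
E
```

```text
time_s: 30.4
ee_pos: [0.399, -0.0187, 0.2183]
eef_rot: [-3.141, 0.0, 1.431]
force: [-0.2, 0.1, -1.3]
grip_width: 0.0179
grip_force: 30.0
time_s: 31.4
ee_pos: [0.3992, -0.0177, 0.2182]
eef_rot: [-3.141, -0.001, 2.813]
force: [0.2, -0.3, -1.2]
grip_width: 0.018
grip_force: 30.0
time_s: 31.6
ee_pos: [0.3994, -0.0176, 0.2186]
eef_rot: [-3.141, -0.001, 2.803]
force: [-0.7, -0.0, -1.7]
grip_width: 0.0171
grip_force: 30.0
```

In the tool's units: 0.018 m is 0.36, 0.0006 m is 0.012.

```bash
echo '[[[0, 0.012, 0.32, 0, 0, 0], [0, 0, 0.36, 0, 0, 0], [0, 0, 0.36, 0, 0, 0], [0, 0, 0.36, 0, 0, 0], [0, 0, 0.36, 0, 0, 0], [0, 0, 0.24, 0, 0, 0], [0, 0, 0, 0, 0, 0]]]' > m.json && python3 shift.py m.json
echo '[[[-0.2, 0, 0, 0, 0, 0], [-0.2, 0, 0, 0, 0, 0], [-0.2, 0, 0, 0, 0, 0], [-0.2, 0, 0, 0, 0, 0], [-0.2, 0, 0, 0, 0, 0], [-0.2, 0, 0, 0, 0, 0], [-0.214, 0, 0, 0, 0, 0], [0, 0, 0, 0, 0, 0], [0, 0, 0, 0, 0, 0]]]' > m.json && python3 shift.py m.json
```

```text
time_s: 32.35
ee_pos: [0.399, -0.017, 0.1177]
eef_rot: [-3.141, -0.003, 2.805]
force: [0.5, -0.3, -0.6]
grip_width: 0.0183
grip_force: 30.0
time_s: 33.25
ee_pos: [0.4666, -0.0404, 0.1189]
eef_rot: [-3.141, -0.0, 2.807]
force: [1.0, -0.4, -0.6]
grip_width: 0.018
grip_force: 30.0
```

Now lower onto the fork (target z 0.1070) and check the force and side view before releasing.

In the tool's units: 0.004 m is 0.08, 0.003 m is 0.06.

```bash
echo '[[[0, 0, 0.08, 0, 0, 0], [0, 0, 0.08, 0, 0, 0], [0, 0, 0.06, 0, 0, 0], [0, 0, 0, 0, 0, 0], [0, 0, 0, 0, 0, 0]]]' > m.json && python3 shift.py m.json
python3 - <<'E'
from h import *
s=viewer.camera("side");o=ctrl.get_obs();print(o["ee_pos"],o["force"])
ref=cv2.imread("pics/side0.png");a=np.vstack([crop(s["pixels"],255,190,70,90,4)[:360]]);b=crop(ref,255,190,70,90,4)
t=cv2.imread("pics/t14.png");m=crop(t,200,208,60,60,4)
m=cv2.copyMakeBorder(m,0,120,0,0,cv2.BORDER_CONSTANT)
cv2.imwrite("pics/z15.png",np.hstack([a,b,m])[:, :800])
E
```

```text
time_s: 33.75
ee_pos: [0.4665, -0.0403, 0.1079]
eef_rot: [-3.142, -0.0, 2.807]
force: [-0.2, 0.9, 0.1]
grip_width: 0.0177
grip_force: 30.0
[ 0.46646246 -0.04027155  0.10791673] [-0.59954466 -0.04616633 -0.47312212]
```

View pics/z15.png

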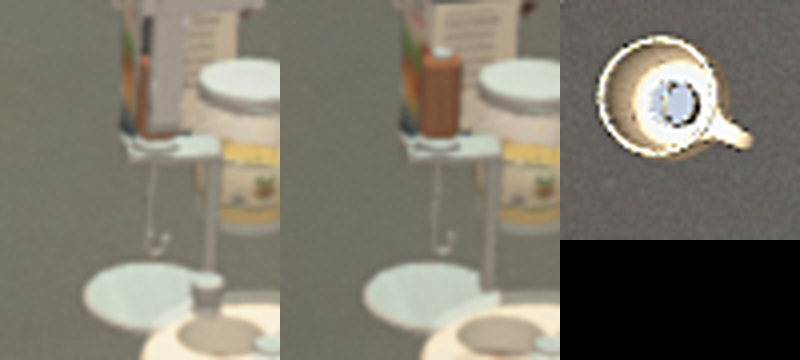

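The infuser stands in the mug (cap inside the cup at crop (680,103)). The hook sits in the fork with its collar at (157,145), as in the start picture. Release and withdraw.

In the tool's units: 0.001 m is 0.02.

```bash
echo '[[[0, 0, 0.02, 0, 0, 0], [0, 0, 0, 0, 0, 0]]]' > m.json && python3 shift.py m.json
echo '[[[0, 0, 0, 0, 0, 0], [0, 0, 0, 0, 0, 0], [0, 0, 0, 0, 0, 0], [0, 0, 0, 0, 0, 0], [0, 0, -0.2, 0, 0, 0], [0, 0, -0.4, 0, 0, 0], [0, 0, -0.6, 0, 0, 0], [0, 0, -0.8, 0, 0, 0], [0, 0, -0.8, 0, 0, 0], [0, 0, 0, 0, 0, 0]]]' > m.json && python3 shift.py m.json 0.05
echo '[[[0.6, 0, 0, 0, 0, 0], [0.6, 0, 0, 0, 0, 0], [0.6, 0, 0, 0, 0, 0], [0.4, 0, 0, 0, 0, 0], [0, 0, 0, 0, 0, 0], [0, 0, 0, 0, 0, 0]]]' > m.json && python3 shift.py m.json
python3 - <<'E'
from h import *
s=viewer.camera("side");t=viewer.camera("top");r=cv2.imread("pics/side0.png");rt=cv2.imread("pics/top0.png")
def D(a,b,box,n):
    x0,y0,x1,y1=box;d=cv2.absdiff(a[y0:y1,x0:x1],b[y0:y1,x0:x1]).sum(2)>60;ys,xs=np.where(d)
    print(n,d.sum(),(xs.min()+x0,ys.min()+y0,xs.max()+x0,ys.max()+y0) if d.any() else "")
S=s["pixels"];T=t["pixels"]
D(S,r,(270,195,320,275),"hook side");D(S,r,(195,185,250,240),"mug side");D(S,r,(285,260,360,340),"caddy");D(T,rt,(300,192,345,232),"hook top");D(T,rt,(200,210,252,258),"mug top");D(T,rt,(165,145,375,205),"bystanders top")
for im in(S,r):
    h=cv2.inRange(cv2.cvtColor(im,cv2.COLOR_BGR2HSV),(0,100,60),(14,255,230));m=cv2.moments(h[198:230,285:305],True);print("handle",m["m00"],m["m10"]/m["m00"]+285,m["m01"]/m["m00"]+198)
E
```

```text
time_s: 34.0
ee_pos: [0.4666, -0.0403, 0.1077]
eef_rot: [3.142, 0.0, 2.807]
force: [-4.9, 0.6, 9.8]
grip_width: 0.0179
grip_force: 30.0
time_s: 35.0
ee_pos: [0.4682, -0.0406, 0.2527]
eef_rot: [3.14, 0.009, 2.807]
force: [0.3, 0.6, -0.2]
grip_width: 0.0501
grip_force: 0.0
time_s: 35.6
ee_pos: [0.363, -0.0043, 0.2473]
eef_rot: [3.141, 0.001, 2.807]
force: [0.1, 0.5, -0.7]
grip_width: 0.05
grip_force: 0.0
hook side 140 (np.int64(289), np.int64(202), np.int64(310), np.int64(269))
mug side 0 
caddy 340 (np.int64(299), np.int64(260), np.int64(346), np.int64(290))
hook top 413 (np.int64(300), np.int64(204), np.int64(334), np.int64(231))
mug top 119 (np.int64(212), np.int64(219), np.int64(235), np.int64(239))
bystanders top 3 (np.int64(320), np.int64(204), np.int64(322), np.int64(204))
handle 213.0 292.962441314554 213.51643192488262
handle 215.0 293.646511627907 212.9581395348837
```

```bash
python3 -c "
from station import ctrl, viewer
print(ctrl.hand_in())"
```

```text
the job is handed in; nothing more can be done
None
```

The job is handed in, with no verdict returned: the lid opening is over the infuser's well, the infuser went by hook alone into the mug and looks upright from above, the hook hangs back in its fork, and before/after pictures show the mug and bystanders unmoved; it took about 36 s.

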